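# Step the console dial up four clicks and start the measurement

### The arm

A 6-joint arm with a two-finger parallel gripper is mounted at the origin on the work surface. World frame = base frame: x ahead of the robot, y to its left, z up, the work surface at z = 0. Lengths are in m, angles in rad, forces in N, time in s.
With the tool pointing down it reaches from about 0.35 to 0.775 m from the base axis. Payload 5.5 kg.
Tool frame: the origin (TCP) lies midway between the tips of the shut fingers; the grasp point (between the pads) lies 19 mm behind it; z points along the fingers, y is the line along which they close (so a half turn about z gives the same grasp; the last joint's range is limited). The gripper opens to 85 mm and grips with 20 to 120 N. Pads are 22 mm wide; open, the fingers measure 114 mm over their backs; the gripper's body (76 mm by 85 mm) begins 54 mm behind the grasp point. The pads swing forward as they close: fully open they stand 13 mm farther back than shut.
Start: joints at [1.168, 0.313, 0.046, 1.304, 0, 1.431], TCP at [0.149, 0.555, 0.231] pointing down, gripper open.
Joint ranges: [-2.76, 2.76], [-0.86, 1.69], [-1.03, 1.26], [-2.2, 2.34], [-1.47, 1.5], [-3.14, 3.14]. Speed limits (rad/s): [2.57, 2.57, 3.14, 3.14, 3.14, 3.14].

### API

Orientations are given as a unit quaternion [w, x, y, z].
In Python, from workcell import env gives the robot as it stands. The module is installed in compiled form; this text tells all that it offers.
- The arm moves only by the tool servo_tool, never from a script. Its argument "increments" is a list of rows, each an object of numbers: "grip": the closure, from 0 (fully open) to 1 (shut); "x", "y", "z": the shift along the tool's x, y, z in mm; "roll": the turn about the tool's z in degrees. In form: [{"grip": .., "x": .., "y": .., "z": .., "roll": ..}, ...]. A call has 1 to 5 rows; each row shifts and turns the commanded pose from where the row before left it, along the tool's axes as they then stand; what a row does not reach is not made up. A row lasts 1/12 s, in which the tool goes at most 41.7 mm and 7.16 degrees, less where a joint would pass 70% of its speed; a pose out of reach is approached as far as the arm can. A call is refused whole if a number of a shift passes 41.7 or a number of a turn 7.16, either way. A call with a gripper value outside its range is refused whole. The fingers move at their own pace and stop on an object; "grip_force" is the grip in N (left out, the last holds). Time passes only in rows, so rows that do not move let the fingers close. It gives the time, the measured TCP pose, the force, the opening and the grip force at its end, in the units of the state.
- env.get_state(): the state, without advancing time (a new reading comes with each control period).
- env.read_camera(name): name is "scene" or "top" or "wrist"; returns the picture (384x512x3 uint8, red, green, blue); there is no depth.
- env.get_calibration(name): a dict with "vertical_fov" (degrees; the focal length in pixels is half the picture's height over the tangent of half this angle, whatever the lens; pixels are square), "cx", "cy" (the principal point, pixels), "rvec" (rotation vector, rad) and "tvec" (3), from world to camera coordinates, as OpenCV has them; the wrist camera has in their place "tool_from_camera" (4x4, takes a point from camera to tool coordinates, whose origin is the TCP and whose axes are the flange's). Camera axes: x right, y down, z forward; pixel columns grow to the right and rows downward; lengths in m; the calibration is good to about 2 mm. A picture is of the moment at which its call begins: read the wrist's pose just before it. get_calibration takes no time and is no camera call.
- env.hand_in(): hands the job in; it is judged then, once.
The state is a dict: "clock": time; "joint_pos": joint angles; "qvel": joint speeds; "tau": joint torques, N m; "tcp_pos": TCP position; "orientation": TCP orientation; "wrist_force": force on the tool from outside, world axes, zero at the start; "ft_torque": the same for the moment, N m; "finger_gap": finger opening in m; "grip_force": force on a finger pad.
Only numpy, scipy, OpenCV 4.12 (cv2) and the standard library are available. Lean on these libraries where they do the work, as an engineer would, in place of code of your own. Each camera call takes 0.05 s, during which the arm holds its last target. There are 200 camera calls.

### The job

On the white console, turn the blue dial exactly four clicks clockwise (seen from above) by pushing the side of its raised fin with a fingertip: do not pinch it, do not first turn it the other way, and never go past the fourth click. Only once it rests in the fourth click, press the green button down with a fingertip and let it spring back. Leave the orange dial and everything else undisturbed.

Things in the scene. Friction and masses are not known exactly. Their poses are not given: they have to be found in the camera images.
- blue_dial (a joint): blue dial's angle, rad: 0 at the start, grows clockwise seen from above; a click stop every 0.349 rad (20 deg), end stops far off at -6 and +10 clicks. It pulls itself into the nearest click (peak 0.07 N m a quarter click off it, about 2.7 N at 26 mm radius; 0.012 N m friction), so past each half-way point it jumps ahead of the finger.  This is the dial to be turned: four clicks is 1.396 rad.
- blue_dial_axis (a point): on the upright axis of the blue dial, at the top face of its grey disc (76 mm across), 64 mm above the table. The bezel below is 96 mm across with 18 ticks 20 deg apart, its top 10 mm lower. The frame turns with the dial: z up, the raised fin points along -x, and turning clockwise sweeps the fin towards its +y.
- blue_dial_fin (a point): inside the raised blue fin (white line on top), 26 mm from the axis, 15 mm above the disc's face; axes as blue_dial_axis. The fin runs from 1 to 37 mm from the axis, is 14 mm thick (y -7 to +7 mm about its middle) and stands 28 mm above the disc; its middle 6 mm stand 2 mm higher.
- orange_dial (a joint): orange dial's angle, rad: 0 at the start, grows clockwise seen from above; a click stop every 0.349 rad (20 deg), end stops far off at -6 and +10 clicks. It pulls itself into the nearest click (peak 0.07 N m a quarter click off it, about 2.7 N at 26 mm radius; 0.012 N m friction), so past each half-way point it jumps ahead of the finger.  To be left alone.
- orange_dial_axis (a point): on the upright axis of the orange dial, at the top face of its grey disc (76 mm across), 64 mm above the table. The bezel below is 96 mm across with 18 ticks 20 deg apart, its top 10 mm lower. The frame turns with the dial: z up, the raised fin points along -x, and turning clockwise sweeps the fin towards its +y.
- orange_dial_fin (a point): inside the raised orange fin (white line on top), 26 mm from the axis, 15 mm above the disc's face; axes as orange_dial_axis. The fin runs from 1 to 37 mm from the axis, is 14 mm thick (y -7 to +7 mm about its middle) and stands 28 mm above the disc; its middle 6 mm stand 2 mm higher.
- console: white rigid console fixed to the table, 220 mm (x) by 360 mm (y) by 50 mm high; origin at the centre of its underside, z up, front to -x. Carries the two dials (axes 95 mm left and right of its middle, 10 mm behind it), the green button and a small jar. Which dial is on which side varies, as do the directions of the fins.
- start_button (a joint): travel of the green push button, m: 0 released, 0.006 fully pressed, sprung (about 5 N fully down, springs back); counts as pressed beyond 0.004.
- start_button_top (a point): centre of the top of the green round button cap (30 mm across) at the front middle of the console, 72 mm above the table; it stands 10 mm proud of its grey round housing (46 mm across) and 4 mm proud when fully down. Pressed straight down.
- jar: small glass cream jar with aluminium lid, 45 mm across, 31 mm high, loose on the console between and behind the dials; origin at its underside. Leave alone.
- cream_pot: glass jar with white lid, 45 mm across, 31 mm high, loose on the table; origin at its underside. Leave alone.
- lotion_tall: cream and red lotion bottle, 62 mm across, 190 mm high, loose; origin at its underside. Leave alone.
- lotion_small: cream and red lotion bottle, 40 mm across, 124 mm high, loose; origin at its underside. Leave alone.
- tube_rack: wooden rack with four glass tubes, 60 by 220 by 137 mm high (long in its y), loose; origin at its underside. Leave alone.
- probe: dark blue and white hand probe lying on the table, 165 mm long along its x, 22 mm thick, loose; origin at the middle of its underside. Leave alone.
- tissue_box: green tissue box, 120 by 220 by 70 mm high (long in its y), loose; origin at its underside. Leave alone.

How it is judged:
By the outcome, as a careful person would: the job done as asked, in the order asked, and still so for the second after the job is handed in, with the robot touching nothing.
It also fails if it takes over 64 s, if anything falls off the work surface, if the arm or the gripper's body presses on something with over 40 N, if the wrist force passes 120 N, or if a joint passes its speed limit or range.

## Working session

There is one attempt and no reset: what is moved stays moved. The work goes in short steps, Python scripts to look and compute and a tool call to move; the robot and the scene stay as the last step left them, time stands still between calls to the robot, and variables do not carry over. Pictures are saved under pics/ and viewed, at most 10 in all, crops included, and the job is handed in when it is done.

Besides the shell and the picture viewer there is one more tool, called after "Emit:" as a command line: name --argument value ..., lists and objects as JSON in quotes. servo_tool: Moves the arm, as the interface text tells. Its arguments: {"type":"object","properties":{"increments":{"type":"array"},"grip_force":{"type":"number"}},"required":["increments"]}

```bash
mkdir -p pics
cat > h.py <<'E'
import numpy as np,cv2
from workcell import env
def cal(n):
    c=env.get_calibration(n); f=192/np.tan(np.radians(c["vertical_fov"])/2)
    K=np.array([[f,0,c["cx"]],[0,f,c["cy"]],[0,0,1]]); return c,K
def ray(n,uv,z):
    c,K=cal(n); R=cv2.Rodrigues(np.array(c["rvec"],float))[0]; t=np.array(c["tvec"],float).ravel()
    d=R.T@np.linalg.inv(K)@np.array([uv[0],uv[1],1.]); o=-R.T@t
    return o+d*(z-o[2])/d[2]
def mask(im,lo,hi):
    return cv2.inRange(cv2.cvtColor(im,cv2.COLOR_RGB2HSV),np.array(lo),np.array(hi))
def blobs(m,amin=15):
    n,l,s,c=cv2.connectedComponentsWithStats(m); return [(c[i].round(1).tolist(),s[i].tolist(),l==i) for i in range(1,n) if s[i,4]>=amin]
E
python3 - <<'E'
from h import *
s=env.get_state();print({k:np.round(v,4).tolist() for k,v in s.items()})
a=env.read_camera("top");b=env.read_camera("scene")
np.save("top0.npy",a)
cv2.imwrite("pics/top0.png",cv2.resize(a,(800,600),interpolation=cv2.INTER_CUBIC)[:,:,::-1]);cv2.imwrite("pics/sc0.png",b[:,:,::-1])
for nm,lo,hi in(("blue",(100,120,60),(125,255,255)),("green",(45,100,50),(85,255,255)),("orange",(5,150,120),(20,255,255))):
    for c,st,_ in blobs(mask(a,lo,hi)): print(nm,c,st,ray("top",c,.094).round(4))
E
```

```text
{'clock': 0.0, 'joint_pos': [1.1684, 0.314, 0.045, 1.3036, -0.0001, 1.4312], 'qvel': [0.0002, -0.0014, 0.0008, 0.0012, 0.0015, 0.0009], 'tau': [0.0004, -48.0631, 29.853, 0.0198, 0.0, 0.0], 'tcp_pos': [0.1492, 0.5548, 0.2304], 'orientation': [-0.0002, 0.131, 0.9914, -0.0009], 'wrist_force': [0.6884, 0.2522, -0.0575], 'ft_torque': [0.0037, 0.0288, 0.0061], 'grip_force': 0.0, 'finger_gap': 0.0856}
blue [507.3, 128.9] [499, 79, 13, 136, 890] [ 0.7961 -0.9359  0.094 ]
blue [162.2, 97.1] [156, 90, 13, 16, 129] [0.8769 0.3481 0.094 ]
blue [192.9, 98.4] [187, 91, 12, 16, 118] [0.8758 0.2319 0.094 ]
blue [159.8, 114.7] [154, 109, 13, 11, 89] [0.8059 0.3509 0.094 ]
blue [191.0, 115.7] [186, 110, 12, 11, 83] [0.8061 0.2341 0.094 ]
blue [19.0, 171.7] [0, 118, 45, 103, 2921] [0.5674 0.8422 0.094 ]
blue [236.7, 163.2] [230, 158, 14, 11, 142] [0.6283 0.0549 0.094 ]
blue [247.9, 185.1] [244, 181, 9, 10, 35] [0.5481 0.0109 0.094 ]
green [398.3, 184.5] [368, 165, 64, 38, 1549] [ 0.5702 -0.5274  0.094 ]
green [270.3, 203.5] [267, 200, 8, 8, 49] [ 0.484  -0.0715  0.094 ]
orange [264.1, 237.6] [18, 72, 471, 312, 96597] [ 0.3622 -0.0535  0.094 ]
orange [293.9, 187.3] [290, 183, 9, 9, 27] [ 0.5461 -0.1541  0.094 ]
orange [54.6, 284.5] [50, 281, 9, 9, 50] [0.1754 0.6558 0.094 ]
orange [75.6, 286.6] [71, 282, 10, 10, 84] [0.1712 0.583  0.094 ]
orange [508.2, 308.1] [504, 305, 8, 8, 30] [ 0.1568 -0.8793  0.094 ]
orange [49.8, 311.7] [46, 310, 8, 4, 24] [0.0859 0.6592 0.094 ]
orange [71.5, 315.9] [67, 311, 10, 11, 88] [0.0752 0.5841 0.094 ]
orange [6.8, 377.0] [0, 365, 22, 19, 200] [-0.1234  0.7698  0.094 ]
```

View pics/top0.png

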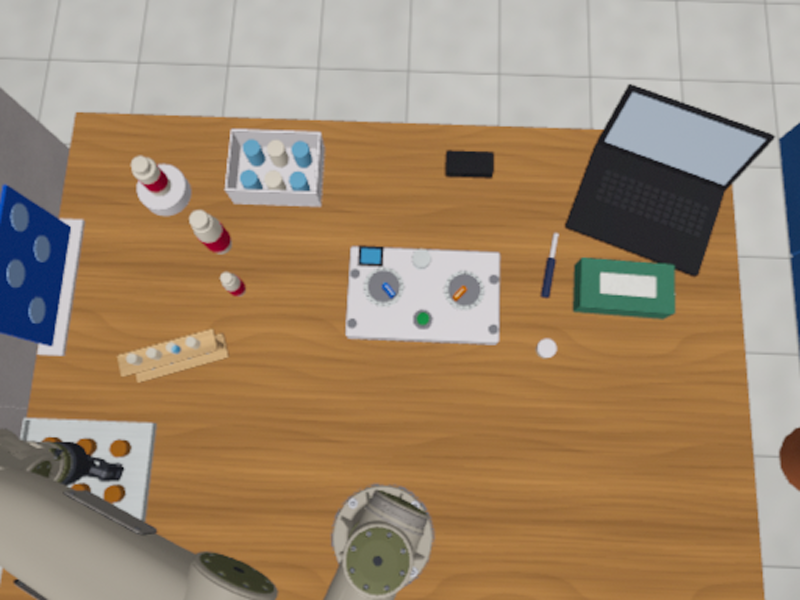

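View pics/sc0.png

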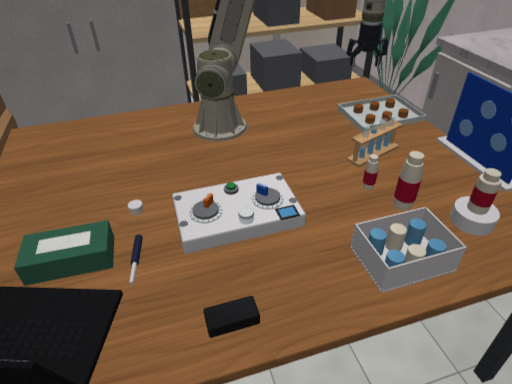

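The blue dial is on the left, at about (383,287) in the enlarged top view, with its fin pointing lower right (-x,-y). The orange dial is at (463,290), the button at (422,319) and the jar at (421,258). The rack stands well to the left, clear of the path, so I'll move over the console now.

Emit:
servo_tool --increments '[{"grip":1,"x":-20,"y":-18,"z":-20},{"grip":1,"x":-29,"y":-27,"z":-5},{"grip":1,"x":-29,"y":-27,"z":-5},{"grip":1,"x":-29,"y":-27,"z":-5},{"grip":1,"x":-29,"y":-27,"z":-5}]' --grip_force 20

```text
invalid input at $.increments[0]: expected keys grip, x, y, z, roll
```

Emit:
servo_tool --increments '[{"grip":1,"x":-29,"y":-27,"z":-5},{"grip":1,"x":-29,"y":-27,"z":-5},{"grip":1,"x":-29,"y":-27,"z":-5},{"grip":1,"x":-29,"y":-27,"z":-5},{"grip":1,"x":-29,"y":-27,"z":-5}]'

```text
invalid input at $.increments[0]: expected keys grip, x, y, z, roll
```

Emit:
servo_tool --increments '[{"grip":1,"x":-29,"y":-27},{"grip":1,"x":-29,"y":-27},{"grip":1,"x":-20,"y":-27},{"grip":1,"roll":-7},{"grip":1,"roll":-7}]'

```text
invalid input at $.increments[0]: expected keys grip, x, y, z, roll
```

Run:
```python
from h import *
s=env.get_state();print({k:np.round(s[k],4).tolist() for k in("clock","tcp_pos","orientation","joint_pos","finger_gap")})
c=env.get_calibration("wrist");print(c)
a=env.read_camera("wrist");cv2.imwrite("pics/w0.png",a[:,:,::-1])
for n in((383,287),(463,290)):print(ray("top",np.array(n)/1.5625,.06))
print(ray("top",np.array((422,318))/1.5625,.072))
```

```text
{'clock': 0.1, 'tcp_pos': [0.1492, 0.5548, 0.2305], 'orientation': [-0.0002, 0.131, 0.9914, -0.0008], 'joint_pos': [1.1684, 0.314, 0.0451, 1.3036, 0.0, 1.4312], 'finger_gap': 0.0853}
{'vertical_fov': 61.13251740626154, 'cx': 256.73791453812237, 'cy': 188.00224561685786, 'tool_from_camera': array([[-6.61855339e-04, -9.59051377e-01, -2.83231387e-01,
         7.19696681e-02],
       [ 9.99999628e-01, -4.78043196e-04, -7.18095225e-04,
        -7.27414863e-04],
       [ 5.53293376e-04, -2.83231757e-01,  9.59051336e-01,
        -1.41869460e-01],
       [ 0.00000000e+00,  0.00000000e+00,  0.00000000e+00,
         1.00000000e+00]])}
[0.56114002 0.02237444 0.06      ]
[ 0.56082392 -0.16568921  0.06      ]
[ 0.48808676 -0.07122604  0.072     ]
```

View pics/w0.png

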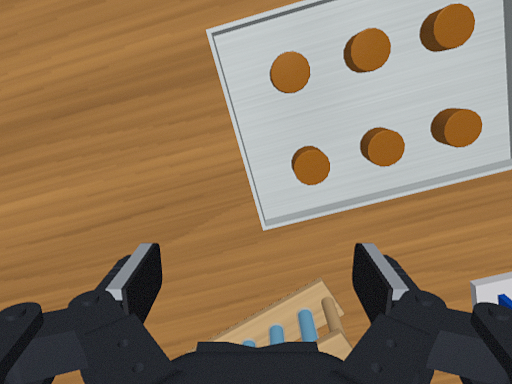

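All the keys are required, so I'll resend with full rows.

Emit:
servo_tool --increments '[{"grip":1,"x":-20,"y":-18,"z":-20,"roll":0},{"grip":1,"x":-32,"y":-25,"z":-4,"roll":0},{"grip":1,"x":-32,"y":-25,"z":-4,"roll":0},{"grip":1,"x":-32,"y":-25,"z":-4,"roll":0},{"grip":1,"x":-32,"y":-25,"z":-4,"roll":0}]' --grip_force 20

```text
clock: 0.57
tcp_pos: [0.2621, 0.4014, 0.2673]
orientation: [0.0, 0.13, 0.991, -0.0]
wrist_force: [1.2, -0.2, 0.1]
finger_gap: 0.0258
grip_force: 0.0
```

Emit:
servo_tool --increments '[{"grip":1,"x":-32,"y":-25,"z":-4,"roll":0},{"grip":1,"x":-32,"y":-25,"z":-4,"roll":0},{"grip":1,"x":-32,"y":-25,"z":-4,"roll":0},{"grip":1,"x":-32,"y":-25,"z":-4,"roll":0},{"grip":1,"x":-32,"y":-25,"z":-4,"roll":0}]'

```text
clock: 0.98
tcp_pos: [0.3843, 0.2388, 0.2875]
orientation: [0.0, 0.131, 0.991, 0.0]
wrist_force: [0.8, 0.1, 0.2]
finger_gap: -0.0
grip_force: 0.0
```

Emit:
servo_tool --increments '[{"grip":1,"x":-32,"y":-25,"z":-4,"roll":0},{"grip":1,"x":-32,"y":-25,"z":-4,"roll":0},{"grip":1,"x":-32,"y":-25,"z":0,"roll":0},{"grip":1,"x":-32,"y":-25,"z":0,"roll":0},{"grip":1,"x":-32,"y":-25,"z":0,"roll":0}]'

```text
clock: 1.4
tcp_pos: [0.5065, 0.0764, 0.2953]
orientation: [0.0, 0.131, 0.991, 0.0]
wrist_force: [1.1, 0.7, 0.3]
finger_gap: 0.0001
grip_force: 0.0
```

Emit:
servo_tool --increments '[{"grip":1,"x":-32,"y":-25,"z":0,"roll":0},{"grip":1,"x":-30,"y":-25,"z":0,"roll":0},{"grip":1,"x":0,"y":0,"z":0,"roll":-7},{"grip":1,"x":0,"y":0,"z":0,"roll":-7},{"grip":1,"x":0,"y":0,"z":0,"roll":0}]'

```text
clock: 1.82
tcp_pos: [0.5528, 0.0129, 0.2944]
orientation: [-0.001, 0.009, 1.0, 0.0]
wrist_force: [-0.5, 1.2, 0.1]
finger_gap: -0.0004
grip_force: 0.0
```

Run:
```python
from h import *
s=env.get_state();print({k:np.round(s[k],4).tolist() for k in("clock","tcp_pos","orientation","joint_pos","finger_gap")})
a=env.read_camera("wrist");cv2.imwrite("pics/w1.png",a[:,:,::-1]);np.savez("w1.npz",a=a,p=s["tcp_pos"],q=s["orientation"])
```

```text
{'clock': 1.8167, 'tcp_pos': [0.5528, 0.0129, 0.2944], 'orientation': [-0.0008, 0.0086, 1.0, 0.0002], 'joint_pos': [-0.1219, 0.2625, 0.1304, 1.4403, 0.0002, -0.1046], 'finger_gap': -0.0004}
```

View pics/w1.png

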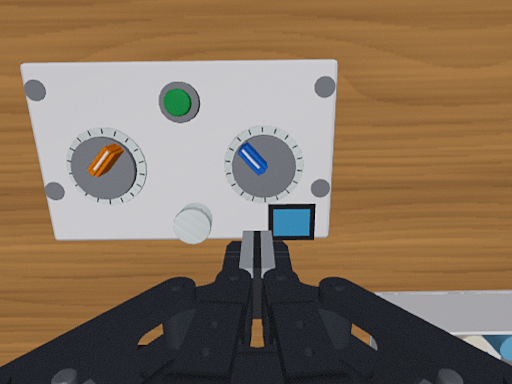

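The wrist view shows the blue disc at about (263,165), its fin running from (245,148) to (265,172), and the green cap at (177,102). The shut fingertips sit at (257,232) and are about 17 mm wide. Next I'll measure these precisely.

```bash
cat >> h.py <<'E'
from scipy.spatial.transform import Rotation as Ro
def wray(p,q,uv,z):
    c,K=cal("wrist"); T=np.array(c["tool_from_camera"]); R=Ro.from_quat(np.roll(q,-1)).as_matrix()
    uv=np.atleast_2d(uv); d=(R@T[:3,:3]@np.linalg.inv(K)@np.c_[uv,np.ones(len(uv))].T).T; o=np.array(p)+R@T[:3,3]
    return o+d*((z-o[2])/d[:,2])[:,None]
def dial(a,p,q,box,vmax=110):
    """disc centre via ellipse (grey disc + fin hull), fin direction from bright line/blue mask"""
    x0,y0,x1,y1=box; h=cv2.cvtColor(a,cv2.COLOR_RGB2HSV)[y0:y1,x0:x1]
    g=((h[...,2]<165)).astype(np.uint8)*255
    g=cv2.morphologyEx(g,cv2.MORPH_OPEN,np.ones((5,5)))
    cs=max(cv2.findContours(g,0,2)[0],key=cv2.contourArea); e=cv2.fitEllipse(cs)
    return np.array(e[0])+(x0,y0),e[1]
E
python3 - <<'E'
from h import *
d=np.load("w1.npz");a,p,q=d["a"],d["p"],d["q"]
c,ax=dial(a,p,q,(215,115,315,212));A=wray(p,q,c,.064)[0];print("disc",c,ax,A)
b=blobs(mask(a[100:220,200:310],(105,140,60),(125,255,255)))
for x in b: print(x[:2])
sub=a[:220]
m=mask(sub,(105,140,60),(125,255,255)); hull=cv2.convexHull(np.argwhere((m>0)&(np.arange(512)[None]<305)&(np.arange(220)[:,None]<200))[:,::-1].astype(np.int32))
r=cv2.minAreaRect(hull);print("fin rect",r)
# white line inside hull
hm=np.zeros(m.shape,np.uint8);cv2.fillConvexPoly(hm,hull,255)
w=(hm>0)&(cv2.cvtColor(sub,cv2.COLOR_RGB2HSV)[...,1]<90)&(sub[...,0]>150)
uv=np.argwhere(w)[:,::-1];P=wray(p,q,uv,.094)[:,:2];mu=P.mean(0);_,S,V=np.linalg.svd(P-mu)
print("line",len(uv),mu,"dir",V[0],np.degrees(np.arctan2(V[0][1],V[0][0])),"offset of axis from line",np.cross(V[0],A[:2]-mu),(A[:2]-mu)@V[0])
g=blobs(mask(sub,(50,100,40),(80,255,255)))
for x in g: print("btn",x[:2],wray(p,q,x[0],.072))
c2,ax2=dial(a,p,q,(55,120,158,212));print("orange",c2,ax2,wray(p,q,c2,.064))
cv2.imwrite("pics/w1c.png",cv2.resize(a[110:250,210:320],None,fx=5,fy=4.2,interpolation=cv2.INTER_CUBIC)[:,:,::-1])
E
```

```text
disc [264.20963669 166.01540375] (61.447296142578125, 63.01993179321289) [0.56346535 0.02063653 0.064     ]
([52.9, 58.4], [38, 42, 29, 34, 415])
fin rect ((252.56228637695312, 158.44247436523438), (34.19662094116211, 15.374348640441895), 47.290611267089844)
line 54 [0.54830443 0.00487035] dir [0.7555589  0.65508072] 40.92577054467327 offset of axis from line 0.0019806503500634683 0.02178308669182097
btn ([177.0, 102.0], [163, 89, 28, 27, 594]) [[ 0.48907787 -0.07322877  0.072     ]]
orange [103.2640152  167.43778992] (60.34650802612305, 67.75261688232422) [[ 0.56177409 -0.16798481  0.064     ]]<stdin>:13: DeprecationWarning: Arrays of 2-dimensional vectors are deprecated. Use arrays of 3-dimensional vectors instead. (deprecated in NumPy 2.0)
```

Emit:
servo_tool --increments '[{"grip":1,"x":-8,"y":-29,"z":0,"roll":0},{"grip":1,"x":0,"y":0,"z":30,"roll":-7},{"grip":1,"x":0,"y":0,"z":30,"roll":-7},{"grip":1,"x":0,"y":0,"z":30,"roll":-7},{"grip":1,"x":0,"y":0,"z":30,"roll":-7}]'

```text
clock: 2.28
tcp_pos: [0.5598, -0.0146, 0.1744]
orientation: [0.0, -0.234, 0.972, -0.0]
wrist_force: [0.1, 0.2, -0.4]
finger_gap: 0.0004
grip_force: 0.0
```

Emit:
servo_tool --increments '[{"grip":1,"x":0,"y":0,"z":25,"roll":-7},{"grip":1,"x":0,"y":0,"z":0,"roll":-7},{"grip":1,"x":0,"y":0,"z":0,"roll":0},{"grip":1,"x":0,"y":0,"z":0,"roll":0}]'

```text
clock: 2.62
tcp_pos: [0.56, -0.0146, 0.1505]
orientation: [0.0, -0.348, 0.938, -0.0]
wrist_force: [0.4, -0.2, 0.6]
finger_gap: -0.0001
grip_force: 0.0
```

Run:
```python
from h import *
s=env.get_state();print({k:np.round(s[k],4).tolist() for k in("clock","tcp_pos","orientation","wrist_force")})
a=env.read_camera("wrist");cv2.imwrite("pics/w2.png",a[:,:,::-1]);np.savez("w2.npz",a=a,p=s["tcp_pos"],q=s["orientation"])
p,q=s["tcp_pos"],s["orientation"]
m=mask(a,(105,140,60),(125,255,255))
for x in blobs(m,100): print(x[:2])
```

```text
{'clock': 2.6167, 'tcp_pos': [0.56, -0.0146, 0.1505], 'orientation': [0.0001, -0.3476, 0.9377, -0.0], 'wrist_force': [0.3885, -0.1843, 0.611]}
([289.8, 211.8], [279, 182, 24, 62, 1141])
```

View pics/w2.png

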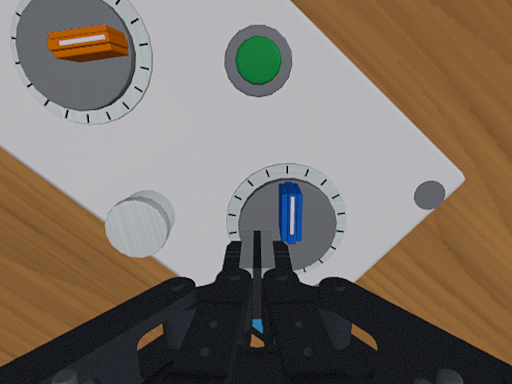

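The fin now stands almost upright in the image, with its line at column ~292 and the dial centre near (288,222). The fingertip is to its left at (257,232), so pushing along tool +y (right) turns the dial clockwise. I'll measure the fin in tool axes.

```bash
cat >> h.py <<'E'
def finline(a,p,q):
    m=mask(a,(108,150,60),(125,255,255)); b=max(blobs(m,60),key=lambda x:x[1][4]); x0,y0,w,h,_=b[1]
    hull=cv2.convexHull(np.argwhere(b[2])[:,::-1].astype(np.int32)); hm=np.zeros(m.shape,np.uint8);cv2.fillConvexPoly(hm,hull,255)
    L=(hm>0)&(cv2.cvtColor(a,cv2.COLOR_RGB2HSV)[...,1]<110)&(a[...,0]>130)
    P=wray(p,q,np.argwhere(L)[:,::-1],.094)[:,:2]; mu=P.mean(0); V=np.linalg.svd(P-mu)[2][0]
    return mu,V,P
def totool(p,q,P):
    R=Ro.from_quat(np.roll(q,-1)).as_matrix(); return (R.T@(np.array(P)-p))
E
python3 - <<'E'
from h import *
d=np.load("w2.npz");a,p,q=d["a"],d["p"],d["q"]
mu,V,P=finline(a,p,q)
print("line mid",mu,"ang",np.degrees(np.arctan2(V[1],V[0])),"len",np.ptp((P-mu)@V),"tool",totool(p,q,[*mu,.094])*1e3)
A=np.array([.563,.0205,.064]);print("axis tool",totool(p,q,A)*1e3)
# axis from bezel ring outer: white-green bezel hard; disc left/right extremes at row of centre
g=(cv2.cvtColor(a,cv2.COLOR_RGB2HSV)[...,2]<150)
for r in (195,205,215):
    c=np.where(g[r,225:350])[0]+225; print(r,c.min(),c.max(),[ (totool(p,q,wray(p,q,[x,r],.064)[0])*1e3).round(1).tolist() for x in(c.min(),c.max())])
E
```

```text
line mid [0.54561565 0.00204928] ang 39.48797333035929 len 0.01799809977266236 tool [ 0.07384589 22.04763308 56.54669154]
axis tool [-25.13042243  24.71269449  86.55147222]
195 235 339 [[-0.1, -16.7, 86.5], [-0.2, 60.0, 86.5]]
205 228 331 [[-7.9, -22.0, 86.6], [-8.0, 54.6, 86.5]]
215 228 335 [[-15.9, -22.2, 86.6], [-15.9, 58.2, 86.5]]
```

Emit:
servo_tool --increments '[{"grip":1,"x":0,"y":0,"z":30,"roll":0},{"grip":1,"x":0,"y":0,"z":30,"roll":0},{"grip":1,"x":0,"y":0,"z":12,"roll":0},{"grip":1,"x":0,"y":0,"z":0,"roll":0},{"grip":1,"x":0,"y":2,"z":0,"roll":0}]'

```text
clock: 3.08
tcp_pos: [0.5593, -0.0137, 0.079]
orientation: [0.0, -0.349, 0.937, -0.0]
wrist_force: [0.5, -1.3, -0.3]
finger_gap: -0.0003
grip_force: 0.0
```

Emit:
servo_tool --increments '[{"grip":1,"x":0,"y":1,"z":0,"roll":0},{"grip":1,"x":0,"y":1,"z":0,"roll":0},{"grip":1,"x":0,"y":0,"z":0,"roll":0}]'

```text
clock: 3.33
tcp_pos: [0.5588, -0.0122, 0.0801]
orientation: [0.001, -0.35, 0.937, -0.001]
wrist_force: [0.0, -0.9, 1.1]
finger_gap: -0.0001
grip_force: 0.3
```

Emit:
servo_tool --increments '[{"grip":1,"x":0,"y":0.5,"z":0,"roll":0},{"grip":1,"x":0,"y":0.5,"z":0,"roll":0},{"grip":1,"x":0,"y":0.5,"z":0,"roll":0},{"grip":1,"x":0,"y":0,"z":0,"roll":0}]'

```text
clock: 3.67
tcp_pos: [0.5575, -0.0115, 0.0791]
orientation: [0.001, -0.35, 0.937, -0.001]
wrist_force: [0.9, -2.7, 3.2]
finger_gap: 0.0002
grip_force: 1.7
```

Run:
```python
from h import *
s=env.get_state();p,q=s["tcp_pos"],s["orientation"];print(p,q,s["wrist_force"])
a=env.read_camera("wrist");cv2.imwrite("pics/w3.png",a[:,:,::-1])
mu,V,P=finline(a,p,q);print(mu,np.degrees(np.arctan2(V[1],V[0])),np.ptp((P-mu)@V),totool(p,q,[*mu,.094])*1e3)
```

```text
[ 0.55749475 -0.01152461  0.07906058] [ 9.06686614e-04 -3.49536264e-01  9.36922017e-01 -8.43315413e-04] [ 0.86548006 -2.665611    3.18836278]
[0.54376474 0.00266639] 37.59209244152294 0.014798506358956466 [  1.06367305  19.68313252 -14.98422972]
```

View pics/w3.png

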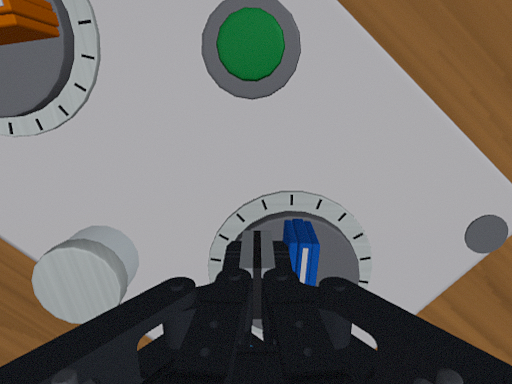

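The finger's black shoulder is meeting the fin's top edge (fin at about (300,250)), giving a 3 N upward force. I'll back off, lower the tool so the flat side meets the fin, and approach again.

Emit:
servo_tool --increments '[{"grip":1,"x":0,"y":-2,"z":0,"roll":0},{"grip":1,"x":0,"y":-3,"z":0,"roll":0},{"grip":1,"x":0,"y":0,"z":4,"roll":0},{"grip":1,"x":0,"y":0,"z":4,"roll":0},{"grip":1,"x":0,"y":0,"z":0,"roll":0}]'

```text
clock: 4.13
tcp_pos: [0.5584, -0.0144, 0.0687]
orientation: [-0.001, -0.35, 0.937, 0.001]
wrist_force: [-0.2, 0.4, 0.8]
finger_gap: 0.0002
grip_force: 0.0
```

Emit:
servo_tool --increments '[{"grip":1,"x":0,"y":1,"z":0,"roll":0},{"grip":1,"x":0,"y":1,"z":0,"roll":0},{"grip":1,"x":0,"y":1,"z":0,"roll":0},{"grip":1,"x":0,"y":1,"z":0,"roll":0},{"grip":1,"x":0,"y":0,"z":0,"roll":0}]'

```text
clock: 4.55
tcp_pos: [0.5573, -0.0122, 0.0704]
orientation: [0.0, -0.35, 0.937, -0.001]
wrist_force: [1.1, -3.2, -2.6]
finger_gap: 0.0003
grip_force: 1.5
```

Emit:
servo_tool --increments '[{"grip":1,"x":0,"y":0.5,"z":0,"roll":0},{"grip":1,"x":0,"y":0.5,"z":0,"roll":0},{"grip":1,"x":0,"y":0,"z":0,"roll":0}]'

```text
clock: 4.8
tcp_pos: [0.5566, -0.0115, 0.0704]
orientation: [-0.0, -0.35, 0.937, -0.0]
wrist_force: [0.2, -5.6, -1.5]
finger_gap: -0.0001
grip_force: 2.3
```

Emit:
servo_tool --increments '[{"grip":1,"x":0.7,"y":0.9,"z":0,"roll":2},{"grip":1,"x":0.7,"y":0.9,"z":0,"roll":2},{"grip":1,"x":0.7,"y":0.9,"z":0,"roll":2},{"grip":1,"x":0.7,"y":0.9,"z":0,"roll":2},{"grip":1,"x":0.7,"y":0.9,"z":0,"roll":2}]'

```text
clock: 5.22
tcp_pos: [0.5505, -0.0085, 0.0704]
orientation: [0.0, -0.266, 0.964, 0.001]
wrist_force: [0.1, 0.5, -0.9]
finger_gap: -0.0001
grip_force: 0.0
```

```bash
cat > chk.py <<'E'
from h import *
import sys
s=env.get_state();p,q=s["tcp_pos"],s["orientation"];print(s["clock"],p,s["wrist_force"])
a=env.read_camera("wrist");cv2.imwrite("pics/%s.png"%sys.argv[1],a[:,:,::-1])
R=Ro.from_quat(np.roll(q,-1)).as_matrix();print("tool x angle",np.degrees(np.arctan2(R[1,0],R[0,0]))%360)
print("axis in tool",totool(p,q,[.5641,.019,.064])*1e3)
mu,V,P=finline(a,p,q);print("fin",mu,np.degrees(np.arctan2(V[1],V[0]))%180,np.ptp((P-mu)@V),totool(p,q,[*mu,.094])*1e3)
E
python3 chk.py w4
```

```text
5.2167 [ 0.55052655 -0.00850659  0.07035478] [ 0.14728021  0.48177507 -0.90028192]
tool x angle 210.87474560087776
axis in tool [-25.7608248   16.62966283   6.40847263]
fin [0.53808542 0.00892305] 21.016399893441697 0.01143888856969163 [  1.71710126  21.39433902 -23.6009362 ]
```

View pics/w4.png

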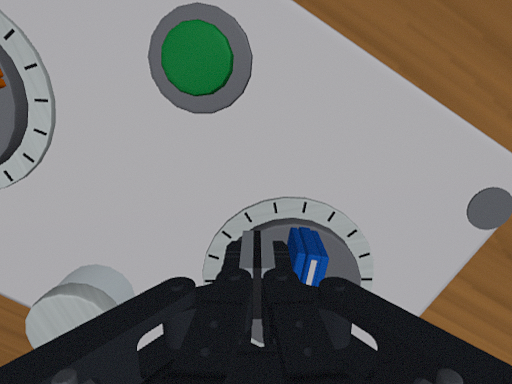

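The fin is at (310,255) and has moved about 20°, so it's one click on, ahead of the finger. I'll continue the arc.

Emit:
servo_tool --increments '[{"grip":1,"x":0.6,"y":0.9,"z":0,"roll":2},{"grip":1,"x":0.6,"y":0.9,"z":0,"roll":2},{"grip":1,"x":0.6,"y":0.9,"z":0,"roll":2},{"grip":1,"x":0.6,"y":0.9,"z":0,"roll":2},{"grip":1,"x":0.6,"y":0.9,"z":0,"roll":2}]'

```text
clock: 5.68
tcp_pos: [0.5467, -0.007, 0.0705]
orientation: [0.0, -0.181, 0.983, -0.0]
wrist_force: [2.6, -3.2, -1.8]
finger_gap: 0.0002
grip_force: 1.8
```

Emit:
servo_tool --increments '[{"grip":1,"x":0.6,"y":0.9,"z":0,"roll":2},{"grip":1,"x":0.6,"y":0.9,"z":0,"roll":2},{"grip":1,"x":0.6,"y":0.9,"z":0,"roll":2},{"grip":1,"x":0.6,"y":0.9,"z":0,"roll":2},{"grip":1,"x":0.6,"y":0.9,"z":0,"roll":2}]'

```text
clock: 6.1
tcp_pos: [0.5418, -0.0027, 0.0704]
orientation: [-0.0, -0.095, 0.995, 0.001]
wrist_force: [-0.7, 0.4, -0.5]
finger_gap: 0.0002
grip_force: 0.0
```

```bash
python3 chk.py w5
```

```text
6.1 [ 0.54180067 -0.00265119  0.07035467] [-0.65505355  0.42005266 -0.5269759 ]
tool x angle 190.91532311553016
axis in tool [-25.99546241  17.02545167   6.38639022]
fin [0.53535573 0.01890573] 179.40104817662166 0.011148906322254657 [  2.24539618  22.42985122 -23.60508341]
```

Two clicks done, with the fin at 179°.

Emit:
servo_tool --increments '[{"grip":1,"x":0.6,"y":0.9,"z":0,"roll":2},{"grip":1,"x":0.6,"y":0.9,"z":0,"roll":2},{"grip":1,"x":0.6,"y":0.9,"z":0,"roll":2},{"grip":1,"x":0.6,"y":0.9,"z":0,"roll":2},{"grip":1,"x":0.6,"y":0.9,"z":0,"roll":2}]'

```text
clock: 6.57
tcp_pos: [0.5386, 0.0006, 0.0704]
orientation: [0.0, -0.008, 1.0, -0.0]
wrist_force: [0.7, -3.7, -0.5]
finger_gap: -0.0
grip_force: 1.5
```

Emit:
servo_tool --increments '[{"grip":1,"x":0.6,"y":0.9,"z":0,"roll":2},{"grip":1,"x":0.6,"y":0.9,"z":0,"roll":2},{"grip":1,"x":0.6,"y":0.9,"z":0,"roll":2},{"grip":1,"x":0.6,"y":0.9,"z":0,"roll":2},{"grip":1,"x":0.6,"y":0.9,"z":0,"roll":2}]'

```text
clock: 6.98
tcp_pos: [0.5356, 0.0058, 0.0704]
orientation: [-0.0, 0.079, 0.997, 0.001]
wrist_force: [-0.8, 0.3, -0.4]
finger_gap: 0.0
grip_force: 0.0
```

```bash
python3 chk.py w6
```

```text
6.9833 [0.53558944 0.00576519 0.07036757] [-0.76933529  0.33309947 -0.43228106]
tool x angle 170.9345367484294
axis in tool [-26.07196094  17.55433189   6.37623904]
fin [0.53743209 0.02893345] 160.87693108662987 0.01223834274208151 [  1.84140064  23.19654787 -23.60476777]
```

Three clicks done, with the fin at 161°. Now the last one, checking near the release point.

Emit:
servo_tool --increments '[{"grip":1,"x":0.6,"y":0.9,"z":0,"roll":2},{"grip":1,"x":0.6,"y":0.9,"z":0,"roll":2},{"grip":1,"x":0.6,"y":0.9,"z":0,"roll":2},{"grip":1,"x":0.6,"y":0.9,"z":0,"roll":2},{"grip":1,"x":0.6,"y":0.9,"z":0,"roll":2}]'

```text
clock: 7.45
tcp_pos: [0.5337, 0.0105, 0.0704]
orientation: [-0.0, 0.165, 0.986, 0.0]
wrist_force: [-0.4, -2.0, 0.4]
finger_gap: 0.0
grip_force: 1.2
```

Emit:
servo_tool --increments '[{"grip":1,"x":0.6,"y":0.9,"z":0,"roll":2},{"grip":1,"x":0.6,"y":0.9,"z":0,"roll":2},{"grip":1,"x":0.6,"y":0.9,"z":0,"roll":2},{"grip":1,"x":0.6,"y":0.9,"z":0,"roll":2},{"grip":1,"x":0,"y":0,"z":0,"roll":0}]'

```text
clock: 7.87
tcp_pos: [0.5326, 0.0149, 0.0703]
orientation: [-0.0, 0.233, 0.972, 0.0]
wrist_force: [-1.7, 0.6, 0.6]
finger_gap: 0.0001
grip_force: 0.5
```

```bash
python3 chk.py w7
```

```text
7.8667 [0.53263666 0.01492076 0.07034697] [-1.68106233  0.64329234  0.57575066]
tool x angle 153.00375402716293
axis in tool [-26.18860717  17.91515695   6.33007378]
fin [0.54003258 0.03357561] 152.1765005597453 0.012928824727495857 [  1.8979143   19.98617485 -23.64570939]
```

Emit:
servo_tool --increments '[{"grip":1,"x":0.3,"y":0.45,"z":0,"roll":1},{"grip":1,"x":0.3,"y":0.45,"z":0,"roll":1},{"grip":1,"x":0.3,"y":0.45,"z":0,"roll":1},{"grip":1,"x":0,"y":0,"z":0,"roll":0},{"grip":1,"x":0,"y":0,"z":0,"roll":0}]'

```text
clock: 8.33
tcp_pos: [0.533, 0.0163, 0.0703]
orientation: [0.0, 0.259, 0.966, 0.0]
wrist_force: [0.0, 1.0, -0.1]
finger_gap: -0.0003
grip_force: 0.0
```

```bash
python3 chk.py w8
```

```text
8.3333 [0.53300774 0.0163221  0.07030225] [ 0.01857452  0.97482048 -0.1385024 ]
tool x angle 149.966930938778
axis in tool [-25.57716132  17.87797216   6.30910576]
fin [0.54203623 0.03839039] 139.40762376650855 0.01170591457493595 [  3.22790811  23.63177669 -23.69020684]
```

The fin is at 139.4°, so it's in the fourth click and the finger is free of it. I'll retreat, rise and go over the button.

Emit:
servo_tool --increments '[{"grip":1,"x":0,"y":-5,"z":0,"roll":0},{"grip":1,"x":0,"y":0,"z":-20,"roll":0},{"grip":1,"x":0,"y":0,"z":-30,"roll":0},{"grip":1,"x":0,"y":0,"z":-30,"roll":0},{"grip":1,"x":0,"y":0,"z":0,"roll":0}]'

```text
clock: 8.8
tcp_pos: [0.5336, 0.0112, 0.156]
orientation: [0.004, 0.259, 0.966, 0.001]
wrist_force: [0.6, 0.7, 0.6]
finger_gap: 0.0002
grip_force: 0.0
```

Emit:
servo_tool --increments '[{"grip":1,"x":-2,"y":-31,"z":0,"roll":0},{"grip":1,"x":-2,"y":-31,"z":0,"roll":0},{"grip":1,"x":-2,"y":-31,"z":0,"roll":0},{"grip":1,"x":0,"y":0,"z":0,"roll":0},{"grip":1,"x":0,"y":0,"z":0,"roll":0}]'

```text
clock: 9.22
tcp_pos: [0.4883, -0.073, 0.1502]
orientation: [-0.0, 0.261, 0.965, 0.0]
wrist_force: [-0.3, 0.2, 0.3]
finger_gap: -0.0002
grip_force: 0.0
```

```bash
python3 chk.py w9
python3 - <<'E'
from h import *
s=env.get_state();p,q=s["tcp_pos"],s["orientation"];a=cv2.imread("pics/w9.png")[:,:,::-1].copy()
for x in blobs(mask(a,(50,100,40),(80,255,255)),100): print(x[:2],wray(p,q,x[0],.072))
print("btn tool",totool(p,q,[.489,-.0732,.072])*1e3)
E
```

```text
9.2167 [ 0.48828396 -0.07297481  0.15017676] [-0.33982069  0.23151444  0.28925927]
tool x angle 149.76661918685147
axis in tool [-19.1982544  117.6218369   86.19977462]
fin [0.54273525 0.03704238] 138.61485938896618 0.021022840471000795 [  8.34736327 122.45868637  56.20271122]
([256.8, 197.0], [237, 177, 40, 41, 1292]) [[ 0.48832381 -0.07281194  0.072     ]]
btn tool [-0.70011074 -0.78452922 78.19846441]
```

View pics/w9.png

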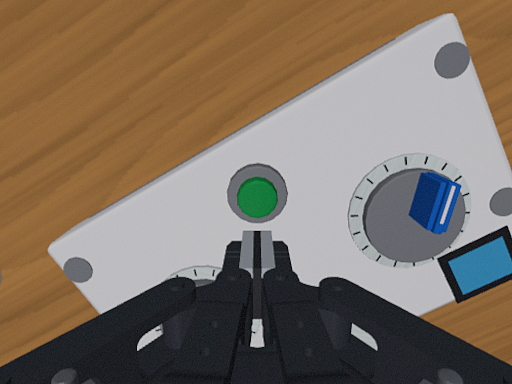

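The blue fin, at (433,200), rests in the fourth click. The button at (257,197) lies right under the fingertip, to within 1 mm. I'll descend and press it.

Emit:
servo_tool --increments '[{"grip":1,"x":0,"y":0,"z":30,"roll":0},{"grip":1,"x":0,"y":0,"z":30,"roll":0},{"grip":1,"x":0,"y":0,"z":14,"roll":0},{"grip":1,"x":0,"y":0,"z":0,"roll":0},{"grip":1,"x":0,"y":0,"z":0,"roll":0}]'

```text
clock: 9.68
tcp_pos: [0.4887, -0.0707, 0.0758]
orientation: [-0.001, 0.259, 0.966, 0.0]
wrist_force: [-0.2, -0.6, 0.5]
finger_gap: 0.0
grip_force: 0.0
```

Emit:
servo_tool --increments '[{"grip":1,"x":0,"y":0,"z":3,"roll":0},{"grip":1,"x":0,"y":0,"z":3,"roll":0},{"grip":1,"x":0,"y":0,"z":2.5,"roll":0},{"grip":1,"x":0,"y":0,"z":0,"roll":0},{"grip":1,"x":0,"y":0,"z":0,"roll":0}]'

```text
clock: 10.1
tcp_pos: [0.4903, -0.0717, 0.0688]
orientation: [0.001, 0.259, 0.966, 0.0]
wrist_force: [1.7, 1.8, 3.3]
finger_gap: 0.0001
grip_force: 1.6
```

Emit:
servo_tool --increments '[{"grip":1,"x":0,"y":0,"z":1.5,"roll":0},{"grip":1,"x":0,"y":0,"z":1.5,"roll":0},{"grip":1,"x":0,"y":0,"z":1,"roll":0},{"grip":1,"x":0,"y":0,"z":0,"roll":0},{"grip":1,"x":0,"y":0,"z":0,"roll":0}]'

```text
clock: 10.52
tcp_pos: [0.4903, -0.0717, 0.0658]
orientation: [0.002, 0.259, 0.966, 0.0]
wrist_force: [-0.9, 1.9, 17.0]
finger_gap: 0.0003
grip_force: 8.3
```

17 N at z = 65.8 mm means the button is on its bottom stop, fully pressed. Releasing it now and rising.

Emit:
servo_tool --increments '[{"grip":1,"x":0,"y":0,"z":-5,"roll":0},{"grip":1,"x":0,"y":0,"z":-15,"roll":0},{"grip":1,"x":0,"y":0,"z":-30,"roll":0},{"grip":1,"x":0,"y":0,"z":-35,"roll":0},{"grip":1,"x":0,"y":0,"z":0,"roll":0}]'

```text
clock: 10.93
tcp_pos: [0.4915, -0.0727, 0.1541]
orientation: [0.004, 0.259, 0.966, -0.001]
wrist_force: [1.3, -0.6, -0.4]
finger_gap: -0.0001
grip_force: 0.0
```

Emit:
servo_tool --increments '[{"grip":1,"x":0,"y":0,"z":-20,"roll":0},{"grip":1,"x":0,"y":0,"z":0,"roll":0},{"grip":1,"x":0,"y":0,"z":0,"roll":0},{"grip":1,"x":0,"y":0,"z":0,"roll":0}]'

```text
clock: 11.27
tcp_pos: [0.4883, -0.0716, 0.1677]
orientation: [-0.001, 0.259, 0.966, -0.0]
wrist_force: [0.5, 0.0, -0.3]
finger_gap: 0.0004
grip_force: 0.0
```

```bash
python3 chk.py w10; python3 -c "
from h import *
a=env.read_camera('wrist')
for x in blobs(mask(a,(50,100,40),(80,255,255)),100): print(x[:2])
print(env.hand_in())"
```

```text
11.2667 [ 0.48827091 -0.07159753  0.16771371] [ 0.52489267  0.03228981 -0.34237309]
tool x angle 149.9319576687175
axis in tool [-20.38804726 116.45657957 103.61800133]
([255.4, 191.5], [237, 173, 38, 38, 1122])
the job is handed in; nothing more can be done
Noneh.py:30: RuntimeWarning: Mean of empty slice.
  P=wray(p,q,np.argwhere(L)[:,::-1],.094)[:,:2]; mu=P.mean(0); V=np.linalg.svd(P-mu)[2][0]
  ret = um.true_divide(
Traceback (most recent call last):
  File "chk.py", line 7, in <module>
    mu,V,P=finline(a,p,q);print("fin",mu,np.degrees(np.arctan2(V[1],V[0]))%180,np.ptp((P-mu)@V),totool(p,q,[*mu,.094])*1e3)
                                                                               ~~~~~~^^^^^^^^^^
ValueError: zero-size array to reduction operation maximum which has no identity
```

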